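# Clamp the mended ball rack

### The job

Two screw clamps stand side by side on the games-room sideboard; one of them has a corner of the mended wooden ball rack under its pad. Turn that clamp's crank clockwise (seen from above) until the pad meets the rack, snug it with about a quarter of a turn more, not cranked down hard, and let go. Leave the empty clamp as it is and do not shift the rack.

Things in the scene. Friction and masses are not known exactly. Their poses are not given: they have to be found in the camera images.
- knob_grip (a point): Clamp holding the rack: mid-height of its upright round wooden handle (22 mm wide, 50 tall) at the end of a flat steel crank; crank top 32 mm below this point, hub 25. Spins freely: hold from above and carry round without turning the gripper. Circles level at 55 mm radius; clockwise lowers the pad 16 mm a turn. Needs about 6.5 N while turning; stays where left. No end stop before it is snug.
- pad: Round pad, 34 mm wide, under the same clamp's screw; origin: centre of its underside, on the vertical axis the crank turns about. Only moves up and down; starts 2 to 13 mm above the rack. It is sprung: once it meets the rack it stops sinking, pressing force grows 56 N per quarter turn, and the force at the handle grows from 6.5 to 9 N in the first quarter turn.
- rack: Triangular wooden ball rack, loose, lying flat on the wooden base of its clamp: 55 mm tall, bars 18 mm thick, sides 300 mm. Origin: centre of the underside of the solid corner block (50 x 44 mm) under the pad; its top is 55 mm above. z is up; x points from this corner to the middle of the opposite bar.
- spare_knob_grip (a point): The same handle point on the other, empty clamp of the same build, about 0.3 m to the side. Not to be turned.

How it is judged:
By the outcome, as a careful person would: the job done as asked, in the order asked, and still so for the second after the job is handed in, with the robot touching nothing.
It also fails if it takes over 51 s, if anything falls off the work surface, if the arm or the gripper's body presses on something with over 40 N, if the wrist force passes 120 N, or if a joint passes its speed limit or range.

### The arm

A 6-joint arm with a two-finger parallel gripper is mounted at the origin on the work surface. World frame = base frame: x ahead of the robot, y to its left, z up, the work surface at z = 0. Lengths are in m, angles in degrees, forces in N, time in s.
With the tool pointing down it reaches from about 0.4 to 0.825 m from the base axis. Payload 7 kg.
Tool frame: the origin (TCP) lies midway between the tips of the shut fingers; the grasp point (between the pads) lies 19 mm behind it; z points along the fingers, y is the line along which they close (so a half turn about z gives the same grasp; the last joint's range is limited). The gripper opens to 88 mm and grips with 3 to 60 N. Pads are 19 mm wide; open, the fingers measure 130 mm over their backs; the gripper's body (78 mm by 193 mm) begins 47 mm behind the grasp point.
Start: joints at [-52.305, 20.546, 0.682, 0, -70.136, -16.507], TCP at [0.244, -0.629, 0.227] pointing down, gripper open.
Joint ranges: [-176.03, 176.03], [-82.01, 121.73], [-58.28, 71.71], [-173.87, 95.51], [-174.79, -0.11], [-173.66, 173.66]. Speed limits (degrees/s): [136.94, 136.94, 172.46, 180, 180, 180].

### API

Orientations are given as [roll, pitch, yaw] about the fixed x, y, z axes, in that order (R = Rz(yaw) Ry(pitch) Rx(roll)).
In Python, from plant import r gives the robot as it stands. The module is installed in compiled form; this text tells all that it offers.
- The arm moves only by the tool play_rows, never from a script. Its argument "rows" is a list of rows, each an object with "slide": the shift along the tool's x, y, z as a fraction of full scale, a list of three; "delta_rot": the turn, a rotation vector about the tool's x, y, z as a fraction of full scale, a list of three; "fingers": the opening, from -1 (shut) to 1 (fully open). In form: [{"slide": [x, y, z], "delta_rot": [rx, ry, rz], "fingers": fingers}, ...]. A call has 1 to 8 rows; each row shifts and turns the commanded pose from where the row before left it, along the tool's axes as they then stand; what a row does not reach is not made up. Full scale, the value 1, is 0.15 m for a shift and 0.08 rad for a turn. A row lasts 1/8 s, in which the tool goes at most 62.5 mm and 10.7 degrees, less where a joint would pass 70% of its speed; a pose out of reach is approached as far as the arm can. A call with a number of a shift or a turn outside -1 to 1 is refused whole. A call with a gripper value outside its range is refused whole. The fingers move at their own pace and stop on an object; "squeeze" is the grip in N (left out, the last holds). Time passes only in rows, so rows that do not move let the fingers close. It gives the time, the measured TCP pose, the force, the opening and the grip force at its end, in the units of the state.
- r.get_state(): the state, without advancing time (a new reading comes with each control period).
- r.capture(name): name is "side" or "top" or "wrist"; returns a dict with "image" (420x560x3 uint8, blue, green, red), "fx", "fy", "cx", "cy" (pixels), "R" (3x3) and "t" (3): a world point X has camera coordinates R X + t; the wrist camera has in their place "T_tool_cam" (4x4, takes a point from camera to tool coordinates, whose origin is the TCP and whose axes are the flange's). Camera axes: x right, y down, z forward; pixel columns grow to the right and rows downward; lengths in m; the calibration is good to about 2 mm. A picture is of the moment at which its call begins: read the wrist's pose just before it. There is no depth.
- r.close_job(): hands the job in; it is judged then, once.
The state is a dict: "time_s": time; "joints": joint angles; "qd": joint speeds; "joint_torque": joint torques, N m; "tcp_pos": TCP position; "eef_rot": TCP orientation; "contact_force": force on the tool from outside, world axes, zero at the start; "moment": the same for the moment, N m; "gripper_width": finger opening in m; "gripper_force": force on a finger pad.
Only numpy, scipy, OpenCV 4.12 (cv2) and the standard library are available. Lean on these libraries where they do the work, as an engineer would, in place of code of your own. Each camera call takes 0.05 s, during which the arm holds its last target. There are 200 camera calls.

## Working session

There is one attempt and no reset: what is moved stays moved. The work goes in short steps, Python scripts to look and compute and a tool call to move; the robot and the scene stay as the last step left them, time stands still between calls to the robot, and variables do not carry over. Pictures are saved under pics/ and viewed, at most 10 in all, crops included, and the job is handed in when it is done.

Besides the shell and the picture viewer there is one more tool, called by a JSON object that holds its "op" and its "data". play_rows: Moves the arm, as the interface text tells. Shift numbers are shares of 0.15 m and turn numbers shares of 0.08 rad, none past 1 either way. Its arguments: {"type":"object","properties":{"rows":{"type":"array"},"squeeze":{"type":"number"}},"required":["rows"]}

```bash
mkdir -p pics
python3 - <<'E'
from plant import r
import cv2,numpy as np,json
s=r.get_state(); print(s)
c={n:r.capture(n) for n in("side","top")}
for n,d in c.items():
    cv2.imwrite(f"pics/{n}0.png",d["image"]); print(n,d["fx"],d["cx"],d["cy"],np.round(d["R"],3).tolist(),np.round(d["t"],3), np.round(-np.array(d["R"]).T@d["t"],3))
E
```

```text
{'time_s': 0.0, 'joints': array([-5.23067737e+01,  2.05920835e+01,  6.32170906e-01, -1.96843860e-02,
       -7.01354243e+01, -1.65072629e+01]), 'qd': array([ 0.08193654, -0.02650475, -0.06861564,  0.04130201, -0.12387984,
       -0.04083027]), 'joint_torque': array([-2.92844870e-04, -5.82713199e+01,  2.93042207e+01,  6.99670494e+00,
        6.88069253e-03, -2.07242474e-04]), 'tcp_pos': array([ 0.24373462, -0.62892208,  0.22560456]), 'eef_rot': array([ 1.79903334e+02, -9.34962418e-03, -1.58820733e+02]), 'contact_force': array([-1.2741472 , -0.01161335, -0.13454508]), 'moment': array([-0.02474282, -0.02780834,  0.00126267]), 'gripper_force': 0.0, 'gripper_width': 0.08762291997256684}
side 487.4221950299313 277.22285585376704 203.0924449840925 [[-0.925, -0.38, -0.0], [-0.256, 0.623, -0.74], [0.282, -0.684, -0.673]] [0.499 0.26  0.81 ] [0.3   0.582 0.737]
top 425.17386613493846 285.8204342298322 210.21094738813738 [[-0.026, -1.0, -0.003], [-0.992, 0.027, -0.126], [0.126, -0.0, -0.992]] [0.004 0.569 0.742] [ 0.47  -0.011  0.808]
```

View pics/side0.png

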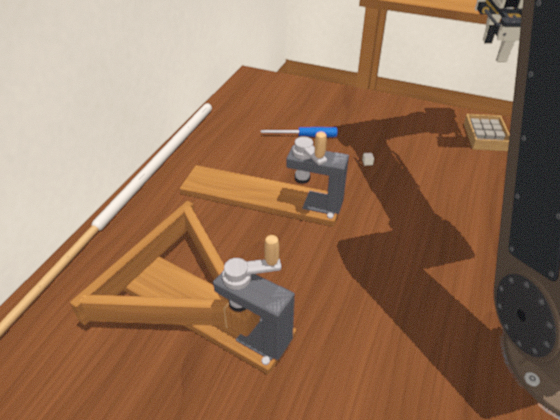

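View pics/top0.png

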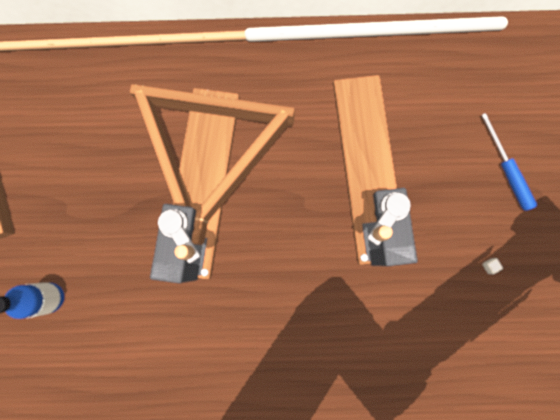

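The occupied clamp is the near one in the side view (handle ≈(272,250), hub ≈(236,272)) and the left one in the top view (handle ≈(182,252), hub ≈(172,222)). The spare clamp's handle is at (320,146) in the side view and (386,232) in the top view.

```bash
cat > h.py <<'E'
import numpy as np,cv2
def ray(d,p):
    R=np.array(d["R"]);o=-R.T@np.array(d["t"])
    v=R.T@np.array([(p[0]-d["cx"])/d["fx"],(p[1]-d["cy"])/d["fy"],1]);return o,v/np.linalg.norm(v)
def onz(d,p,z):
    o,v=ray(d,p);return o+v*(z-o[2])/v[2]
def tri(a,pa,b,pb):
    o1,v1=ray(a,pa);o2,v2=ray(b,pb)
    s=np.linalg.lstsq(np.c_[v1,-v2],o2-o1,rcond=None)[0]
    A=o1+s[0]*v1;B=o2+s[1]*v2;return (A+B)/2,np.linalg.norm(A-B)
def proj(d,X):
    c=np.array(d["R"])@X+np.array(d["t"]);return np.array([d["cx"]+d["fx"]*c[0]/c[2],d["cy"]+d["fy"]*c[1]/c[2]])
E
python3 - <<'E'
from plant import r
from h import *
c={n:r.capture(n) for n in("side","top")}
S,T=c["side"],c["top"]
for n,b in(("side",(205,225,120,130)),("top",(130,190,120,110))):
    x,y,w,h=b; im=c[n]["image"][y:y+h,x:x+w]
    hsv=cv2.cvtColor(im,cv2.COLOR_BGR2HSV)
    for nm,lo,hi in(("wood",(8,60,175),(28,190,255)),("steel",(0,0,140),(180,50,255))):
        k,l,st,ce=cv2.connectedComponentsWithStats(cv2.inRange(hsv,lo,hi))
        for i in range(1,k):
            if st[i,4]>40: print(n,nm,st[i]+[x,y,0,0,0],np.round(ce[i]+[x,y],1))
a=cv2.resize(S["image"][225:355,205:325],None,fx=3.3,fy=4,interpolation=2)[:520]
b=cv2.resize(T["image"][190:290,130:230],(400,520),interpolation=2)
cv2.imwrite("pics/crop1.png",np.hstack([a,b]))
print("handle top-ish",tri(S,(271.5,239),T,(181.5,252.5)),"hub",tri(S,(236,267),T,(172,221)))
E
```

```text
side wood [205 232  20  42 337] [213.4 254.9]
side wood [265 235  14  27 270] [272.3 246.6]
side wood [205 281  16  27 247] [209.8 294.7]
side wood [205 325  54  30 478] [227.5 340.5]
side steel [ 222  258   59   32 1034] [244.3 271.1]
top wood [169 190  15  14 157] [176.5 196.5]
top wood [187 190  40  39 619] [204.8 200.4]
top wood [207 208  14  28 208] [213.6 222.1]
top wood [174 245  17  15 112] [181.5 252.3]
top wood [198 246  16  34 263] [207.1 261.5]
top steel [ 150  206   45   76 1876] [170.6 243.9]
top steel [179 247   7  10  53] [181.5 251.3]
top steel [186 250  14  13  78] [193.7 256.9]
top steel [199 267   9   9  52] [203.2 271.6]
handle top-ish (array([0.4916166 , 0.1339622 , 0.22317516]), np.float64(0.003223252029036704)) hub (array([0.54006831, 0.16144107, 0.16940505]), np.float64(0.0008439883684772064))
```

View pics/crop1.png

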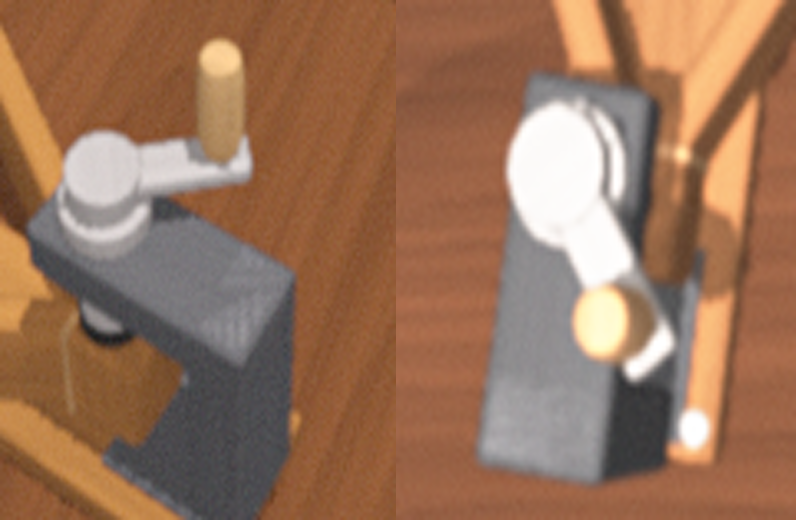

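The crop shows the handle's top disc at ≈(271.7,238) in the side view and (181.7,251.9) in the top view. The hub's top disc is at ≈(236.2,263.8) and (169.8,221.7). The pad is just above the block and the crank points along the frame.

Run:
```python
from plant import r
from h import *
S,T=r.capture("side"),r.capture("top")
a=tri(S,(271.7,238),T,(181.75,251.9));b=tri(S,(236.2,263.75),T,(169.75,221.7))
a2=tri(S,(321,136),T,(386,232))
print(a,b,a2,np.linalg.norm((a[0]-b[0])[:2]))
# pad underside/rack corner: side pixel of pad bottom
print(proj(S,b[0]-[0,0,.1]), proj(S,b[0]-[0,0,.08]))
print(np.degrees(np.arctan2(*(a[0]-b[0])[1::-1])))
```

```text
(array([0.49202157, 0.13319227, 0.22443459]), np.float64(0.0024676858559180962)) (array([0.53837776, 0.16239932, 0.17860436]), np.float64(0.0014049327402892986)) (array([ 0.5117466 , -0.14904645,  0.21776002]), np.float64(0.001359599795413597)) 0.054790041450721146
[240.11312883 303.93044779] [239.47030685 296.46251194]
-147.78673002729954
```

{"op": "play_rows", "data": {"rows": [{"slide": [0,0,-0.14],"delta_rot": [0,0,0.925],"fingers": 1},{"slide": [0,0,-0.14],"delta_rot": [0,0,0.925],"fingers": 1},{"slide": [0,0,-0.14],"delta_rot": [0,0,0.925],"fingers": 1},{"slide": [0,0,-0.14],"delta_rot": [0,0,0.925],"fingers": 1},{"slide": [0,0,0],"delta_rot": [0,0,0.925],"fingers": 1},{"slide": [-0.23,0.31,0],"delta_rot": [0,0,0],"fingers": 1},{"slide": [-0.23,0.31,0],"delta_rot": [0,0,0],"fingers": 1},{"slide": [-0.23,0.31,0],"delta_rot": [0,0,0],"fingers": 1}]}}

```text
time_s: 1.3
tcp_pos: [0.3481, -0.4885, 0.3105]
eef_rot: [180.0, 0.0, 180.0]
contact_force: [0.9, -0.4, 0.8]
gripper_width: 0.088
gripper_force: 0.0
```

{"op": "play_rows", "data": {"rows": [{"slide": [-0.23,0.31,0],"delta_rot": [0,0,0],"fingers": 1},{"slide": [-0.23,0.31,0],"delta_rot": [0,0,0],"fingers": 1},{"slide": [-0.23,0.31,0],"delta_rot": [0,0,0],"fingers": 1},{"slide": [-0.035,0.4,0],"delta_rot": [0,0,0],"fingers": 1},{"slide": [-0.035,0.4,0],"delta_rot": [0,0,0],"fingers": 1},{"slide": [-0.035,0.4,0],"delta_rot": [0,0,0],"fingers": 1},{"slide": [-0.035,0.4,0],"delta_rot": [0,0,0],"fingers": 1},{"slide": [-0.035,0.4,0],"delta_rot": [0,0,0],"fingers": 1}]}}

```text
time_s: 2.3
tcp_pos: [0.4771, -0.0485, 0.3109]
eef_rot: [180.0, 0.1, 180.0]
contact_force: [1.9, 0.4, 0.5]
gripper_width: 0.0874
gripper_force: 0.0
```

{"op": "play_rows", "data": {"rows": [{"slide": [-0.035,0.4,0],"delta_rot": [0,0,0],"fingers": 1},{"slide": [-0.035,0.4,0],"delta_rot": [0,0,0],"fingers": 1},{"slide": [0,0,0],"delta_rot": [0,0,0],"fingers": 1}]}}

```text
time_s: 2.68
tcp_pos: [0.4879, 0.0731, 0.3104]
eef_rot: [180.0, -0.0, -179.7]
contact_force: [-0.0, -1.1, 0.5]
gripper_width: 0.0873
gripper_force: 0.0
```

Run:
```python
from plant import r
from h import *
from scipy.spatial.transform import Rotation as Ro
s=r.get_state();d=r.capture("wrist");cv2.imwrite("pics/w1.png",d["image"])
M=np.array(d["T_tool_cam"]);Rw=Ro.from_euler("xyz",s["eef_rot"],degrees=True).as_matrix()
d["R"]=(Rw@M[:3,:3]).T; d["t"]=-d["R"]@(s["tcp_pos"]+Rw@M[:3,3])
print(s["tcp_pos"],s["eef_rot"],np.round(M,3))
for X in([.492,.1332,.2265],[.5384,.1624,.1765],[.5384,.1624,.07]): print(proj(d,np.array(X)))
```

```text
[0.48788596 0.07307916 0.31036632] [ 1.79981851e+02 -5.70731846e-03 -1.79737619e+02] [[-0.    -0.969 -0.247  0.067]
 [ 1.    -0.    -0.001 -0.   ]
 [ 0.001 -0.247  0.969 -0.158]
 [ 0.     0.     0.     1.   ]]
[351.17856826 221.1080262 ]
[364.79667461 249.41092407]
[344.1787945  221.28211269]
```

View pics/w1.png

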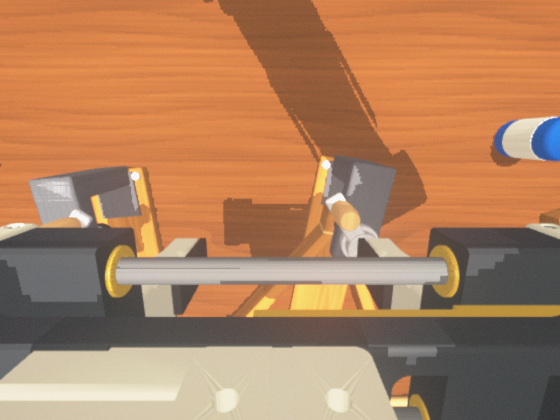

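The wrist view shows the handle's top at ≈(351,220), which matches the predicted (351,221). The hub ring is at (362,240). I'll go over the handle and lower.

{"op": "play_rows", "data": {"rows": [{"slide": [-0.015,0.2,0],"delta_rot": [0,0,0],"fingers": 1},{"slide": [-0.015,0.2,0],"delta_rot": [0,0,0],"fingers": 1},{"slide": [0,0,0.2],"delta_rot": [0,0,0],"fingers": 1},{"slide": [0,0,0.2],"delta_rot": [0,0,0],"fingers": 1},{"slide": [0,0,0.2],"delta_rot": [0,0,0],"fingers": 1},{"slide": [0,0,0.1],"delta_rot": [0,0,0],"fingers": 1},{"slide": [0,0,0.1],"delta_rot": [0,0,0],"fingers": 1},{"slide": [0,0,0],"delta_rot": [0,0,0],"fingers": 1}]}}

```text
time_s: 3.72
tcp_pos: [0.4921, 0.1291, 0.19]
eef_rot: [-180.0, -0.1, 180.0]
contact_force: [0.3, 0.0, -0.1]
gripper_width: 0.0877
gripper_force: 0.0
```

Run:
```python
from plant import r
from h import *
s=r.get_state();print(s["tcp_pos"],s["contact_force"])
S=r.capture("side")["image"];T=r.capture("top")["image"]
a=cv2.resize(S[180:330,190:310],(400,500),interpolation=2);b=cv2.resize(T[190:290,110:230],(400,500),interpolation=2)
cv2.imwrite("pics/crop2.png",np.hstack([a,b]))
```

```text
[0.4921321  0.12909419 0.19003492] [ 0.32588367  0.01128947 -0.10575092]
```

View pics/crop2.png

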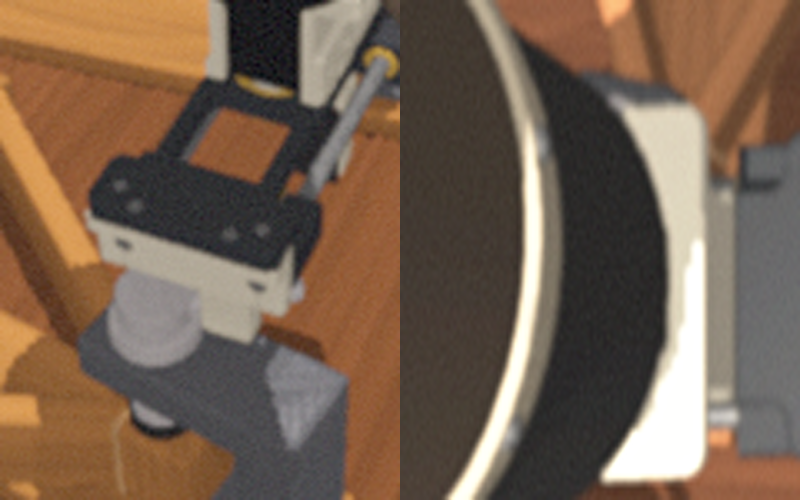

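The gripper is round the handle, with the fingers clear of the hub (side crop ≈(155,310)). The pad is visible below the frame at ≈(160,415). I'll centre and close.

{"op": "play_rows", "data": {"rows": [{"slide": [0,0.027,0.01],"delta_rot": [0,0,0],"fingers": 1},{"slide": [0,0,0],"delta_rot": [0,0,0],"fingers": -1},{"slide": [0,0,0],"delta_rot": [0,0,0],"fingers": -1},{"slide": [0,0,0],"delta_rot": [0,0,0],"fingers": -1},{"slide": [0,0,0],"delta_rot": [0,0,0],"fingers": -1},{"slide": [0,0,0],"delta_rot": [0,0,0],"fingers": -1},{"slide": [0,0,0],"delta_rot": [0,0,0],"fingers": -1}], "squeeze": 30}}

```text
time_s: 4.7
tcp_pos: [0.4923, 0.1336, 0.1891]
eef_rot: [180.0, -0.0, 180.0]
contact_force: [-0.0, 0.0, 0.3]
gripper_width: 0.0332
gripper_force: 0.0
```

{"op": "play_rows", "data": {"rows": [{"slide": [0,0,0],"delta_rot": [0,0,0],"fingers": -1},{"slide": [0,0,0],"delta_rot": [0,0,0],"fingers": -1},{"slide": [0,0,0],"delta_rot": [0,0,0],"fingers": -1}]}}

```text
time_s: 5.08
tcp_pos: [0.4923, 0.1334, 0.1891]
eef_rot: [-180.0, -0.0, 180.0]
contact_force: [-0.3, -1.4, -0.5]
gripper_width: 0.0207
gripper_force: 30.0
```

Run:
```python
from plant import r
from h import *
s=r.get_state();print(s["tcp_pos"],s["contact_force"],s["gripper_force"],s["gripper_width"])
c=np.array([.5384,.1624]);p=s["tcp_pos"][:2]
a=np.arctan2(*(p-c)[::-1]);R=np.linalg.norm(p-c);print(np.degrees(a),R)
# rows clockwise by 10 deg; slide = (-dx, dy)/.15 ; radius .055
for st in(10,):
  for k in range(40):
    t=a-np.radians(st)*np.array([k,k+1]);q=.055*np.c_[np.cos(t),np.sin(t)];d=(q[1]-q[0])/.15
    print(k,np.round(np.degrees(t[1])%360,0),np.round([-d[0],d[1]],3),np.round(c+q[1],4))
```

```text
[0.49232873 0.13343347 0.18906019] [-0.34716815 -1.43662126 -0.50916937] 29.999727717367932 0.0207455798595233
-147.84107304943362 0.05442078436856163
0 202.0 [0.029 0.057] [0.4875 0.1417]
1 192.0 [0.019 0.061] [0.4846 0.1508]
2 182.0 [0.008 0.063] [0.4834 0.1603]
3 172.0 [-0.003  0.064] [0.4839 0.1699]
4 162.0 [-0.014  0.062] [0.486  0.1793]
5 152.0 [-0.025  0.059] [0.4898 0.1881]
6 142.0 [-0.035  0.054] [0.495  0.1961]
7 132.0 [-0.043  0.047] [0.5015 0.2032]
8 122.0 [-0.051  0.039] [0.5091 0.209 ]
9 112.0 [-0.057  0.029] [0.5177 0.2133]
10 102.0 [-0.061  0.019] [0.5268 0.2162]
11 92.0 [-0.063  0.008] [0.5363 0.2174]
12 82.0 [-0.064 -0.003] [0.5459 0.2169]
13 72.0 [-0.062 -0.014] [0.5553 0.2148]
14 62.0 [-0.059 -0.025] [0.5641 0.211 ]
15 52.0 [-0.054 -0.035] [0.5721 0.2058]
16 42.0 [-0.047 -0.043] [0.5792 0.1993]
17 32.0 [-0.039 -0.051] [0.585  0.1917]
18 22.0 [-0.029 -0.057] [0.5893 0.1831]
19 12.0 [-0.019 -0.061] [0.5922 0.174 ]
20 2.0 [-0.008 -0.063] [0.5934 0.1645]
21 352.0 [ 0.003 -0.064] [0.5929 0.1549]
22 342.0 [ 0.014 -0.062] [0.5908 0.1455]
23 332.0 [ 0.025 -0.059] [0.587  0.1367]
24 322.0 [ 0.035 -0.054] [0.5818 0.1287]
25 312.0 [ 0.043 -0.047] [0.5753 0.1216]
26 302.0 [ 0.051 -0.039] [0.5677 0.1158]
27 292.0 [ 0.057 -0.029] [0.5591 0.1115]
28 282.0 [ 0.061 -0.019] [0.55   0.1086]
29 272.0 [ 0.063 -0.008] [0.5405 0.1074]
30 262.0 [0.064 0.003] [0.5309 0.1079]
31 252.0 [0.062 0.014] [0.5215 0.11  ]
32 242.0 [0.059 0.025] [0.5127 0.1138]
33 232.0 [0.054 0.035] [0.5047 0.119 ]
34 222.0 [0.047 0.043] [0.4976 0.1255]
35 212.0 [0.039 0.051] [0.4918 0.1331]
36 202.0 [0.029 0.057] [0.4875 0.1417]
37 192.0 [0.019 0.061] [0.4846 0.1508]
38 182.0 [0.008 0.063] [0.4834 0.1603]
39 172.0 [-0.003  0.064] [0.4839 0.1699]
```

{"op": "play_rows", "data": {"rows": [{"slide": [0.029,0.057,0],"delta_rot": [0,0,0],"fingers": -1},{"slide": [0.019,0.061,0],"delta_rot": [0,0,0],"fingers": -1}]}}

```text
time_s: 5.32
tcp_pos: [0.4852, 0.1504, 0.1891]
eef_rot: [-179.9, -0.0, 180.0]
contact_force: [4.7, -7.4, -1.4]
gripper_width: 0.021
gripper_force: 30.0
```

{"op": "play_rows", "data": {"rows": [{"slide": [0.008,0.063,0],"delta_rot": [0,0,0],"fingers": -1},{"slide": [-0.003,0.064,0],"delta_rot": [0,0,0],"fingers": -1}]}}

```text
time_s: 5.58
tcp_pos: [0.4841, 0.1692, 0.1891]
eef_rot: [-179.9, -0.0, 180.0]
contact_force: [3.4, -8.0, -0.8]
gripper_width: 0.0209
gripper_force: 30.0
```

```bash
cat >> h.py <<'E'
def rep(s,c=(.5384,.1624)):
    p=s["tcp_pos"][:2]-np.array(c);a=np.arctan2(p[1],p[0]);F=s["contact_force"]
    u=np.array([np.cos(a),np.sin(a)]);t=np.array([u[1],-u[0]])
    print("t",s["time_s"],"ang",np.degrees(a).round(1),"R",np.linalg.norm(p).round(4),"Ftan",(F[:2]@t).round(2),"Frad",(F[:2]@u).round(2),"Fz",F[2].round(2),"grip",s["gripper_force"],s["gripper_width"])
E
python3 - <<'E'
from plant import r
from h import *
rep(r.get_state())
S=r.capture("side");cv2.imwrite("pics/s2raw.png",S["image"]);rep(r.get_state())
hsv=S["image"][296:320,226:252].astype(int)
print(hsv[:,8:22:2].sum(2)//3)
E
```

```text
t 5.575 ang 172.8 R 0.0548 Ftan -7.5 Frad -4.34 Fz -0.76 grip 29.99969454249367 0.02085477747590828
t 5.625 ang 171.8 R 0.0546 Ftan -4.18 Frad -0.53 Fz 2.72 grip 30.000395936658606 0.021030720479767433
[[ 76  78  75  79  79  73  73]
 [ 74  76  74  79  84  81  72]
 [ 79  75  73  75  79  81  82]
 [ 73  75  71  72  74  82  84]
 [ 72  74  72  72  68  77  78]
 [ 80  75  76  69  75  74  75]
 [108  75  75  80  74  74  81]
 [137 107  78  72  69  77  75]
 [144 137 105  78  72  79  75]
 [144 146 129 104  79  76  76]
 [143 141 148 131  96  73  68]
 [118 137 147 138 101  61  77]
 [ 68 102 117 100  65  47  69]
 [ 41  53  67  58  42  43  70]
 [ 40  36  33  36  41  50  82]
 [ 70  48  45  41  52  70  95]
 [ 92  74  64  68  79  88  91]
 [ 97  94  92  89  91  91  91]
 [105 101 101  95  92  93  94]
 [ 97  92 104  94  98  95  92]
 [ 92  97 101  94  90  90  93]
 [ 96  93  96  97 100  96  95]
 [ 90  96 100  95  98  98  95]
 [ 90  93  93  94  95  99  94]]
```

```bash
cat >> h.py <<'E'
def pad(r,n=4):
    I=np.mean([r.capture("side")["image"].mean(2) for _ in range(n)],0)
    x0,y0=228,303;W=I[y0:y0+24,x0:x0+20];w=np.clip(62-W,0,None)
    yy,xx=np.mgrid[y0:y0+24,x0:x0+20]
    # silver->black edge and black->wood edge (level 85/62) in the middle columns
    e=[];
    for c in range(236,241):
        col=I[:,c];m=y0+4+np.argmin(col[y0+4:y0+22])
        a=m
        while col[a]<62:a-=1
        b=m
        while col[b]<62:b+=1
        e.append((a+(col[a]-62)/(col[a]-col[a+1]),b-(col[b]-62)/(col[b]-col[b-1])))
    print("pad dark centroid",(w*yy).sum()/w.sum(),(w*xx).sum()/w.sum(),"area",w.sum().round(),"edges",np.mean(e,0).round(2))
E
python3 - <<'E'
from plant import r
from h import *
pad(r);pad(r);rep(r.get_state())
E
```

```text
pad dark centroid 309.3741589690956 237.30710457292727 area 731.0 edges [308.98 311.66]
pad dark centroid 309.38226059654636 237.33852881812066 area 743.0 edges [308.97 311.67]
t 6.025 ang 171.8 R 0.0547 Ftan -2.17 Frad 0.43 Fz 1.08 grip 30.000283818226308 0.02113753380832886
```

{"op": "play_rows", "data": {"rows": [{"slide": [-0.014,0.062,0],"delta_rot": [0,0,0],"fingers": -1},{"slide": [-0.025,0.059,0],"delta_rot": [0,0,0],"fingers": -1},{"slide": [-0.035,0.054,0],"delta_rot": [0,0,0],"fingers": -1}]}}

```text
time_s: 6.4
tcp_pos: [0.4947, 0.1957, 0.189]
eef_rot: [-179.9, -0.1, 180.0]
contact_force: [-2.5, -6.8, 3.6]
gripper_width: 0.0212
gripper_force: 30.0
```

Run:
```python
from plant import r
from h import *
rep(r.get_state());pad(r);rep(r.get_state())
```

```text
t 6.4 ang 142.7 R 0.055 Ftan -6.96 Frad -2.16 Fz 3.6 grip 30.002560290740803 0.021232236198826537
pad dark centroid nan nan area 0.0 edges [303.31 325.95]
t 6.6 ang 141.5 R 0.055 Ftan -2.57 Frad -1.09 Fz 2.57 grip 30.000607904512435 0.021204915332943594h.py:30: RuntimeWarning: invalid value encountered in scalar divide
  print("pad dark centroid",(w*yy).sum()/w.sum(),(w*xx).sum()/w.sum(),"area",w.sum().round(),"edges",np.mean(e,0).round(2))
```

The gripper now hides the pad in the side view. I'll go on with force readings until it clears.

{"op": "play_rows", "data": {"rows": [{"slide": [-0.043,0.047,0],"delta_rot": [0,0,0],"fingers": -1},{"slide": [-0.051,0.039,0],"delta_rot": [0,0,0],"fingers": -1}]}}

```text
time_s: 6.85
tcp_pos: [0.5086, 0.2088, 0.189]
eef_rot: [-179.9, -0.1, 180.0]
contact_force: [-4.1, -5.3, 3.4]
gripper_width: 0.021
gripper_force: 30.0
```

{"op": "play_rows", "data": {"rows": [{"slide": [-0.057,0.029,0],"delta_rot": [0,0,0],"fingers": -1}]}}

```text
time_s: 6.98
tcp_pos: [0.5171, 0.2134, 0.189]
eef_rot: [-180.0, -0.1, 180.0]
contact_force: [-5.6, -3.6, 4.6]
gripper_width: 0.0209
gripper_force: 30.0
```

{"op": "play_rows", "data": {"rows": [{"slide": [-0.061,0.019,0],"delta_rot": [0,0,0],"fingers": -1}]}}

```text
time_s: 7.1
tcp_pos: [0.5263, 0.2164, 0.189]
eef_rot: [-180.0, -0.1, 180.0]
contact_force: [-6.4, -4.6, 4.7]
gripper_width: 0.0212
gripper_force: 30.0
```

Run:
```python
from plant import r
from h import *
rep(r.get_state());S=r.capture("side");rep(r.get_state())
for f in("side0","s2raw"):
    I=cv2.imread(f"pics/{f}.png").mean(2);W=I[303:327,228:248];w=np.clip(62-W,0,None);yy,xx=np.mgrid[303:327,228:248]
    print(f,(w*yy).sum()/w.sum(),w.sum())
o,v=ray(S,(238,311.8));rim=np.array([.5384-.0084,.1624+.0148])
k=((rim-o[:2])@v[:2])/(v[:2]@v[:2]);print("rim z at 172deg",(o+k*v)[2])
t=cv2.imread("pics/top0.png");s=cv2.imread("pics/side0.png")
a=cv2.resize(s[190:330,60:260],(400,280),interpolation=2);b=cv2.resize(t[75:235,120:320],(400,320),interpolation=2)
cv2.imwrite("pics/rack.png",np.vstack([a,b]))
```

```text
t 7.1 ang 102.6 R 0.0554 Ftan -7.29 Frad -3.06 Fz 4.71 grip 30.00386162661016 0.021233569142880684
t 7.15 ang 101.5 R 0.0554 Ftan -3.3 Frad -1.95 Fz 6.11 grip 30.0027315155603 0.021301547533464284
side0 308.8000912825194 730.3333333333333
s2raw 309.30621367903444 745.6666666666666
rim z at 172deg 0.08161102716342727
```

View pics/rack.png

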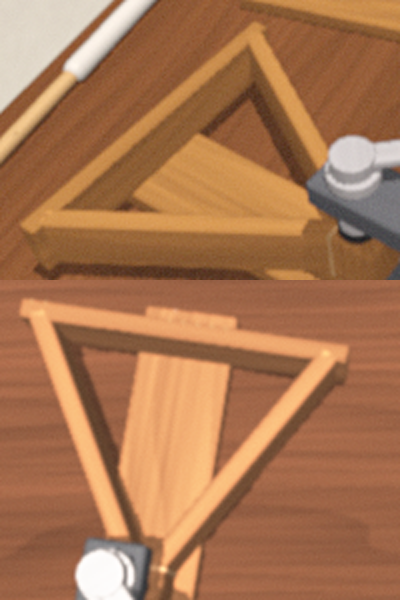

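The rack picture shows its outer top tips. One is at ≈(72.5,302.5) in the side view and (131,85) in the top view, the other at ≈(190,203.5) and (292.5,109). No contact shows in the force yet (Ftan about 6.3–7.3 N), so I'll carry on.

{"op": "play_rows", "data": {"rows": [{"slide": [-0.063,0.008,0],"delta_rot": [0,0,0],"fingers": -1},{"slide": [-0.064,-0.003,0],"delta_rot": [0,0,0],"fingers": -1}]}}

```text
time_s: 7.4
tcp_pos: [0.5453, 0.2175, 0.1889]
eef_rot: [180.0, -0.1, 180.0]
contact_force: [-6.8, -0.9, 5.3]
gripper_width: 0.021
gripper_force: 30.0
```

{"op": "play_rows", "data": {"rows": [{"slide": [-0.062,-0.014,0],"delta_rot": [0,0,0],"fingers": -1}]}}

```text
time_s: 7.52
tcp_pos: [0.5547, 0.2156, 0.189]
eef_rot: [180.0, -0.1, 180.0]
contact_force: [-7.7, -1.6, 6.0]
gripper_width: 0.0213
gripper_force: 30.0
```

Run:
```python
from plant import r
from h import *
rep(r.get_state());S=r.capture("side");T=r.capture("top");rep(r.get_state())
print(tri(S,(72.5,302.5),T,(131,85)),tri(S,(190.5,203.5),T,(292.5,109)))
print((S["image"].mean(2)[303:320:2,230:250:3]).astype(int))
```

```text
t 7.525 ang 73.0 R 0.0556 Ftan -6.92 Frad -3.74 Fz 6.04 grip 30.00294912722893 0.021262707814832
t 7.625 ang 72.1 R 0.0556 Ftan -1.98 Frad -3.73 Fz 3.32 grip 30.001316217239946 0.021090925324994184
(array([0.79817332, 0.26241804, 0.07454863]), np.float64(0.0020721610954888402)) (array([ 0.74519914, -0.028676  ,  0.06926233]), np.float64(0.00562412407844894))
[[129 144 113  72  68  78  76]
 [100 143 147 113  75  77  70]
 [ 66 140 146 145 131  77  75]
 [ 58  91 126 134 114  43  82]
 [ 87  41  43  46  35  50  97]
 [ 96  84  50  48  64  93  97]
 [ 90  93 103  97  87  89  97]
 [ 89  95  92  97  97  95  94]
 [ 91  95  90  96  97  95  90]]
```

Run:
```python
from plant import r
from h import *
pad(r)
```

```text
pad dark centroid 311.01052278070074 238.38184260606735 area 744.0 edges [310.61 313.28]
```

{"op": "play_rows", "data": {"rows": [{"slide": [-0.059,-0.025,0],"delta_rot": [0,0,0],"fingers": -1},{"slide": [-0.054,-0.035,0],"delta_rot": [0,0,0],"fingers": -1}]}}

```text
time_s: 8.07
tcp_pos: [0.5717, 0.2071, 0.189]
eef_rot: [179.9, -0.1, -180.0]
contact_force: [-8.3, 0.9, 4.4]
gripper_width: 0.021
gripper_force: 30.0
```

Run:
```python
from plant import r
from h import *
rep(r.get_state());pad(r);rep(r.get_state())
```

```text
t 8.075 ang 53.3 R 0.0557 Ftan -7.2 Frad -4.25 Fz 4.36 grip 30.001783281331882 0.02104865092130843
pad dark centroid 311.1701366982123 238.292429022082 area 793.0 edges [310.83 313.42]
t 8.275 ang 52.3 R 0.0557 Ftan -1.88 Frad -2.23 Fz 3.16 grip 30.00080789322965 0.02136353346916725
```

{"op": "play_rows", "data": {"rows": [{"slide": [-0.047,-0.043,0],"delta_rot": [0,0,0],"fingers": -1},{"slide": [-0.039,-0.051,0],"delta_rot": [0,0,0],"fingers": -1}]}}

```text
time_s: 8.52
tcp_pos: [0.5848, 0.1934, 0.189]
eef_rot: [179.9, -0.0, -180.0]
contact_force: [-8.5, 3.6, 4.5]
gripper_width: 0.0214
gripper_force: 30.0
```

Run:
```python
from plant import r
from h import *
rep(r.get_state());pad(r);rep(r.get_state())
```

```text
t 8.525 ang 33.7 R 0.0558 Ftan -7.71 Frad -5.04 Fz 4.47 grip 30.001119029475376 0.021387430306306836
pad dark centroid 311.2113014414038 238.36714017129725 area 798.0 edges [310.88 313.51]
t 8.725 ang 32.8 R 0.0557 Ftan -2.94 Frad -3.81 Fz 2.91 grip 30.000599302584305 0.02146974152221058
```

The pad stopped sinking at about 60° (centroid 311.2 px and steady), and the handle force is starting to rise. The target is about −30°.

{"op": "play_rows", "data": {"rows": [{"slide": [-0.026,-0.057,0],"delta_rot": [0,0,0],"fingers": -1},{"slide": [-0.016,-0.061,0],"delta_rot": [0,0,0],"fingers": -1},{"slide": [-0.008,-0.063,0],"delta_rot": [0,0,0],"fingers": -1}]}}

```text
time_s: 9.1
tcp_pos: [0.5937, 0.1674, 0.189]
eef_rot: [179.8, 0.1, -180.0]
contact_force: [-2.8, 7.6, 0.1]
gripper_width: 0.0213
gripper_force: 30.0
```

Run:
```python
from plant import r
from h import *
rep(r.get_state());pad(r);rep(r.get_state())
```

```text
t 9.1 ang 5.2 R 0.0555 Ftan -7.82 Frad -2.15 Fz 0.08 grip 30.000437957933173 0.021316156672907254
pad dark centroid 311.21800595238096 238.42293792517003 area 784.0 edges [310.86 313.47]
t 9.3 ang 4.1 R 0.0555 Ftan -5.91 Frad 0.27 Fz -0.34 grip 30.000012324890122 0.02126492708548926
```

{"op": "play_rows", "data": {"rows": [{"slide": [0.003,-0.064,0],"delta_rot": [0,0,0],"fingers": -1},{"slide": [0.014,-0.062,0],"delta_rot": [0,0,0],"fingers": -1},{"slide": [0.025,-0.059,0],"delta_rot": [0,0,0],"fingers": -1}]}}

```text
time_s: 9.68
tcp_pos: [0.5886, 0.1394, 0.1892]
eef_rot: [179.8, 0.2, -180.0]
contact_force: [4.6, 7.8, -3.6]
gripper_width: 0.0209
gripper_force: 30.0
```

Run:
```python
from plant import r
from h import *
rep(r.get_state());pad(r);rep(r.get_state())
```

```text
t 9.675 ang -24.6 R 0.0552 Ftan -9.04 Frad 0.92 Fz -3.59 grip 29.999615190317854 0.020850532683826913
pad dark centroid 311.19484151646986 238.30909467578203 area 804.0 edges [310.84 313.49]
t 9.875 ang -25.7 R 0.0552 Ftan -4.65 Frad 1.68 Fz -2.69 grip 29.99962706468068 0.021301358531682784
```

{"op": "play_rows", "data": {"rows": [{"slide": [0,0,0],"delta_rot": [0,0,0],"fingers": 0.3},{"slide": [0,0,0],"delta_rot": [0,0,0],"fingers": 0.3},{"slide": [0,0,0],"delta_rot": [0,0,0],"fingers": 0.3},{"slide": [0,0,0],"delta_rot": [0,0,0],"fingers": 0.3},{"slide": [0,0,0],"delta_rot": [0,0,0],"fingers": 0.3},{"slide": [0,0,0],"delta_rot": [0,0,0],"fingers": 0.3}]}}

```text
time_s: 10.62
tcp_pos: [0.5867, 0.1373, 0.1891]
eef_rot: [-180.0, -0.0, 180.0]
contact_force: [-0.7, -0.4, -0.1]
gripper_width: 0.0568
gripper_force: 0.0
```

{"op": "play_rows", "data": {"rows": [{"slide": [0,0,-0.1],"delta_rot": [0,0,0],"fingers": 0.3},{"slide": [0,0,-0.2],"delta_rot": [0,0,0],"fingers": 0.3},{"slide": [0,0,-0.3],"delta_rot": [0,0,0],"fingers": 0.3},{"slide": [0,0,-0.3],"delta_rot": [0,0,0],"fingers": 0.3},{"slide": [0.2,-0.3,0],"delta_rot": [0,0,0],"fingers": 0.3},{"slide": [0.2,-0.3,0],"delta_rot": [0,0,0],"fingers": 0.3},{"slide": [0.2,-0.3,0],"delta_rot": [0,0,0],"fingers": 0.3},{"slide": [0,0,0],"delta_rot": [0,0,0],"fingers": 0.3}]}}

```text
time_s: 11.62
tcp_pos: [0.4951, 0.0001, 0.3264]
eef_rot: [179.9, 0.2, 179.9]
contact_force: [0.3, 0.2, 0.2]
gripper_width: 0.0566
gripper_force: 0.0
```

Run:
```python
from plant import r
from h import *
s=r.get_state();print(s["contact_force"],s["gripper_width"])
S=r.capture("side")["image"];T=r.capture("top")["image"]
pad(r)
cv2.imwrite("pics/end.png",np.hstack([cv2.resize(S,(400,300)),cv2.resize(T,(400,300))]))
```

```text
[0.30601345 0.17020218 0.22027388] 0.056601364696729446
pad dark centroid 311.2017864393017 238.32480714575723 area 821.0 edges [310.85 313.53]
```

View pics/end.png

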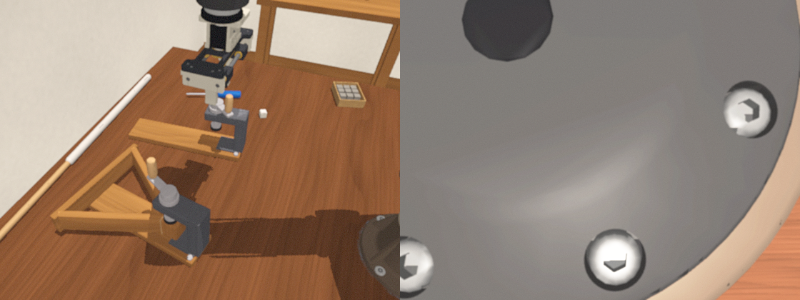

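The side view shows the crank now pointing away with its handle at ≈(152,167), the pad on the block, and the rack and the spare clamp where they were. The gripper is clear of everything. I'll hand it in.

```bash
python3 -c "
from plant import r
print(r.close_job())"
```

```text
the job is handed in; nothing more can be done
None
```

The clamp holding the rack is snugged about a quarter turn (roughly 86°) past pad contact, the handle is released, the rack and the spare clamp look unmoved, and the job was handed in at about 12 s.

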